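Hook the hot slide tray out of the dryer

TASK

The tray of microscope slides in the bench-top dryer is hot: take the hook from its rest, reach it in under the dryer's overhanging head, catch the tray's pull loop and draw the tray slowly and smoothly all the way out to its stop. Then lay the hook back down in its rest the way it lay before. Touch the dryer and its tray with nothing but the hook, and leave everything else on the bench where it stands.

Things in the scene. Friction and masses are not known exactly. Their poses are not given: they have to be found in the camera images.
- dryer: white bench-top slide dryer, 300 wide, 202 high, fixed. Origin on the bench under the middle of its front wall; its own -x points out of its front (the way the tray comes out), z up; it reaches 270 behind the origin. Its head overhangs the front wall by 85. Under the head is the tray mouth, 220 wide, 34 to 122 above the bench; in front of the mouth there is only the tray's loop.
- dryer_lip (a point): middle of the lower front edge of the dryer's overhanging head (the ledge), 85 in front of the dryer's origin and 122 above the bench; axes as the dryer's. The head's flat underside runs level from here back to the front wall; the space below it is open to the front and both sides.
- tray (a joint): travel in m of the steel tray out of the dryer along its -x: 0 fully in, 0.165 at its stop; it starts less than 0.015 out. Friction 2 N, drag 8 N per m/s; it stays where left. Tray 200 wide, 240 long, bottom 40, walls 63 and racks of slides 77 above the bench; its front wall is 5 behind the dryer's origin at 0.
- tray_loop (a point): centre of the opening of the tray's pull loop; axes as the dryer's. The loop is a U of 6 mm dark steel wire lying level 55 above the bench, in front of the tray, at first hidden from above under the head (this point 21 in front of the dryer's origin at travel 0). Opening 54 wide (y), 47 long (x); middle of the cross bar to be pulled: 24 along -x; tray wall: 26 along +x. Free below to the bench.
- hook: the hook: black flat-sided handle 125 long, 20 wide (y), 24 high (z), with a 7 mm round steel rod on along +x. Origin in the middle of the handle, where it is gripped across y; z up as it lies in the rest. The rod, level with the origin, runs to x = 170 and there bends down (own -z) into a prong. 0.11 to 0.19 kg, centre of mass about 30 ahead of the origin.
- hook_tip (a point): centre of the rounded end of the hook's prong, 168 along x and 30 down (-z) from the hook's origin; the prong, 7 mm round, ends 3.5 below it. Axes as the hook's.
- rest: fixed rest for the hook: dark steel plate 200 x 70 x 8 with two upright aluminium forks 10 thick. Origin on the bench, z up, x along the lying hook. The wide fork at x = -40 carries the handle (slot 26 wide, floor 50 high, flared mouth up to 73), the narrow fork at x = +100 the rod (slot 13 wide, floor 58, mouth up to 82). Between them the handle is free at both sides.
- rest_seat (a point): where the hook's origin belongs when it lies in the rest: 62 above the rest's origin; axes as the rest's, hook's x along this x. The hook starts within 8 of it lengthwise.
- stain_jar: glass slide-staining jar with white lid, 58 x 50 x 104 mm, on the bench beside the dryer; origin under its centre
- slide_box: flat blue slide storage box, 142 x 94 x 35 mm, closed; origin under its centre
- oil_bottle: small amber immersion-oil bottle, 32 mm across, 75 mm tall; origin under its centre
- cover_box: small clear box of cover glasses with white lid, 62 x 36 x 24 mm; origin under its centre
- media_bottle: white reagent bottle with red cap, 60 mm across, 110 mm tall; origin under its centre
- beaker: empty glass beaker, 72 mm across the rim, 95 mm tall; origin under its centre
- culture_dish: closed flat culture dish, 90 mm across, 14 mm thick; origin under its centre
Mind the look-alikes: they are no part of the job. Of the things that look like the hook, the larger one is meant. Leave any red look-alike of the rest alone.

How it is judged:
On the way, in this order (a step that is already met when the one before it is completed fails the run):
1. the hook's prong is down through the pull loop, with the tray still in (x of hook_tip in the frame of tray_loop between -0.026 and 0.026 m and y of hook_tip in the frame of tray_loop between -0.03 and 0.03 m and z of hook_tip in the frame of tray_loop below -0.002 m and value of joint tray below 0.05 m), for 0.1 s.
2. the tray is drawn out to its stop with the hook still in the loop (value of joint tray above 0.15 m and x of hook_tip in the frame of tray_loop between -0.026 and 0.026 m and z of hook_tip in the frame of tray_loop below 0.003 m), for 0.1 s.
At the end, for the whole second after the job is handed in: The tray stands out at its stop (travel over 148 mm of 165) and the hook lies at rest in both forks of its rest as at the start: handle in the wide fork, prong down, its middle within 22 mm lengthwise, 6 mm sideways and 5 mm in height of the lying position, parallel to the rest within 0.08 rad (value of joint tray above 0.148 m and x of hook in the frame of rest between -0.022 and 0.022 m and y of hook in the frame of rest between -0.006 and 0.006 m and z of hook in the frame of rest between 0.057 and 0.067 m and x of hook_tip in the frame of rest between 0.14 and 0.195 m and angle between hook's own z axis and vertical below 0.25 rad and angle between the x axis of hook and the x axis of rest, either way round below 0.08 rad and linear speed of hook below 0.02 m/s); the robot touches nothing.
It fails at once if gripper or arm touches the hot dryer or its tray (contact force between any of the fingers, the arm and dryer above 1 N).
It fails at once if the loaded tray is jerked (faster than 0.35 m/s) (velocity of joint tray above 0.35 m/s).
It fails at once if the hook is let fall (linear speed of hook above 0.5 m/s and contact force between the fingers and hook below 0.05 N).
It fails at once if something else on the bench is shifted by more than 25 mm or tipped (distance of any of stain_jar, slide_box, oil_bottle, cover_box, media_bottle, beaker, culture_dish from where it was at the start of the episode above 0.025 m or angle between any of stain_jar, slide_box, oil_bottle, cover_box, media_bottle, beaker, culture_dish's own z axis and vertical above 0.3 rad).
It also fails if it takes over 53 s, if anything falls off the work surface, if the arm or the gripper's body presses on something with over 40 N, if the wrist force passes 120 N, or if a joint passes its speed limit or range.

ROBOT

A 7-joint arm with a two-finger parallel gripper is mounted at the origin on the work surface. World frame = base frame: x ahead of the robot, y to its left, z up, the work surface at z = 0. Lengths are in m, angles in rad, forces in N, time in s.
With the tool pointing down it reaches from about 0.425 to 1.025 m from the base axis. Payload 9.4 kg.
Tool frame: the origin (TCP) lies between the finger pads; the fingertips stand 14 mm ahead of it and the grasp point (between the pads) lies 5 mm behind it; z points along the fingers, y is the direction in which the jaws open and shut (so a half turn about z gives the same grasp; the last joint's range is limited). The gripper opens to 93 mm and grips with 3 to 60 N. Pads are 15 mm wide; open, the fingers measure 128 mm over their backs; the gripper's body (75 mm by 188 mm) begins 65 mm behind the grasp point.
Start: joints at [-1.416, 0.599, -0.003, 1.599, 0.002, 0.943, -0.08], TCP at [0.167, 0.706, 0.233] pointing down, gripper open.
Joint ranges: [-2.57, 2.57], [-0.35, 1.97], [-1.29, 1.29], [0.11, 2.56], [-1.05, 4.19], [0.11, 1.86], [-2.63, 2.63]. Speed limits (rad/s): [2.22, 2.22, 3.01, 3.01, 3.14, 3.14, 3.14].

INTERFACE

Orientations are given as [roll, pitch, yaw] about the fixed x, y, z axes, in that order (R = Rz(yaw) Ry(pitch) Rx(roll)).
In Python, from workcell import monitor, get_image, ctrl gives the robot as it stands.
- The arm moves only by the tool step_arm, never from a script. Its argument "moves" is a list that holds one entry, the list of rows, each a list of 7 numbers: the turn, a rotation vector about the world's x, y, z in degrees, then the shift along the world's x, y, z in mm, then the gripper command: -1 is shut, 1 is fully open, values between are in proportion. A call has 1 to 20 rows; each row shifts and turns the pose as measured when the row begins; what a row does not reach is not made up. A row lasts 1/10 s, in which the tool goes at most 50 mm and 8.59 degrees, less where a joint would pass 70% of its speed; a pose out of reach is approached as far as the arm can. A call is refused whole if a number of a shift passes 50 or a number of a turn 8.59, either way. A call with a gripper value outside its range is refused whole. The fingers move at their own pace and stop on an object; "newtons" is the grip in N (left out, the last holds). Time passes only in rows, so rows that do not move let the fingers close. It gives the time, the measured TCP pose, the force and the opening at its end, in the units of the state.
- monitor.observe(): the state, without advancing time (a new reading comes with each control period).
- get_image(name): name is "scene" or "top" or "wrist"; returns a dict with "image" (384x512x3 uint8, blue, green, red), "intrinsics" (3x3 intrinsics, pixels), "R" (3x3) and "t" (3): a world point X has camera coordinates R X + t; the wrist camera has in their place "hand_eye" (4x4, takes a point from camera to tool coordinates, whose origin is the TCP and whose axes are the flange's). Camera axes: x right, y down, z forward; pixel columns grow to the right and rows downward; lengths in m; the calibration is good to about 2 mm. A picture is of the moment at which its call begins: read the wrist's pose just before it. There is no depth.
- ctrl.job_done(): hands the job in, once; it reports no verdict.
The state is a dict: "t": time; "joint_pos": joint angles; "joint_velocities": joint speeds; "tau": joint torques, N m; "tool_pos": TCP position; "tcp_rot": TCP orientation; "wrist_force": force on the tool from outside, world axes, zero at the start; "wrist_torque": the same for the moment, N m; "finger_gap": finger opening in m.
Only numpy, scipy, OpenCV 4.12 (cv2) and the standard library are available. Lean on these libraries where they do the work, as an engineer would, in place of code of your own. Each camera call takes 0.05 s, during which the arm holds its last target.

## Working session

There is one attempt and no reset: what is moved stays moved. The work goes in short steps, Python scripts to look and compute and a tool call to move; the robot and the scene stay as the last step left them, time stands still between calls to the robot, and variables do not carry over. Pictures are saved under pics/ and viewed, and the job is handed in when it is done.

Besides the shell and the picture viewer there is one more tool, called after ">>>" by a JSON object that holds its "api" and its "payload", one argument or row to a line. step_arm: Moves the arm, as the interface text tells. Its arguments: {"type":"object","properties":{"moves":{"type":"array","items":{"type":"array","items":{"type":"array","items":{"type":"number"}}}},"newtons":{"type":"number"}},"required":["moves"]}

```bash
ls; mkdir -p pics; python3 - <<'E'
from workcell import monitor,get_image,ctrl
import cv2,numpy as np
s=monitor.observe();print(s)
for n in ("scene","top","wrist"):
    d=get_image(n);cv2.imwrite(f"pics/{n}0.png",d["image"]);print(n,{k:np.round(v,4).tolist() for k,v in d.items() if k!="image"})
    np.savez(f"{n}0.npz",**d)
E
```

```text
pics
{'t': 0.0, 'joint_pos': array([-1.41568995,  0.6001128 , -0.00251929,  1.60010054,  0.00181945,
        0.94291758, -0.07981149]), 'joint_velocities': array([0.00088619, 0.00161581, 0.00197342, 0.00119889, 0.00014487,
       0.00079152, 0.00140174]), 'tau': array([-7.49106130e-05, -7.65073085e+01,  1.49725355e+00, -2.52358782e+01,
       -5.24782017e-02,  1.68855482e-02,  1.53055012e-04]), 'tool_pos': array([0.16648831, 0.70515554, 0.23177969]), 'tcp_rot': array([-3.14006532e+00,  1.70371322e-04,  2.90982503e+00]), 'wrist_force': array([-0.47431497,  0.62496773,  0.56303712]), 'wrist_torque': array([-0.02422517,  0.02317519,  0.01027149]), 'finger_gap': 0.09273786445095095}
scene {'intrinsics': [[423.9324, 0.0, 258.9903], [0.0, 423.9324, 192.68], [0.0, 0.0, 1.0]], 'R': [[-0.3616, 0.932, 0.0241], [0.5382, 0.2298, -0.8109], [-0.7613, -0.2802, -0.5847]], 't': [0.0933, -0.2105, 1.6111]}
top {'intrinsics': [[488.3025, 0.0, 248.6466], [0.0, 488.3025, 192.3111], [0.0, 0.0, 1.0]], 'R': [[0.0081, -1.0, 0.0039], [-0.9898, -0.0085, -0.1419], [0.1419, -0.0027, -0.9899]], 't': [0.1023, 0.5398, 1.3559]}
wrist {'intrinsics': [[293.624, 0.0, 257.1618], [0.0, 293.624, 189.1139], [0.0, 0.0, 1.0]], 'hand_eye': [[0.0014, -0.9699, -0.2433, 0.0684], [1.0, 0.0016, -0.0005, 0.0007], [0.0009, -0.2433, 0.9699, -0.1517], [0.0, 0.0, 0.0, 1.0]]}
```

View pics/scene0.png

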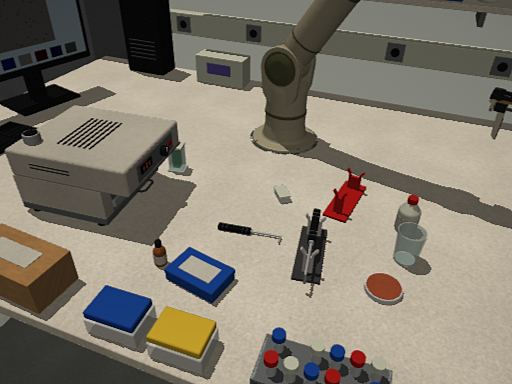

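View pics/top0.png

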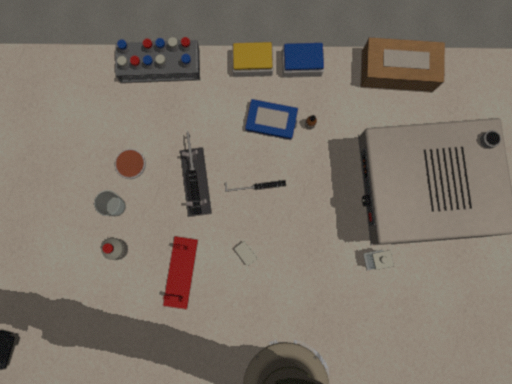

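View pics/wrist0.png

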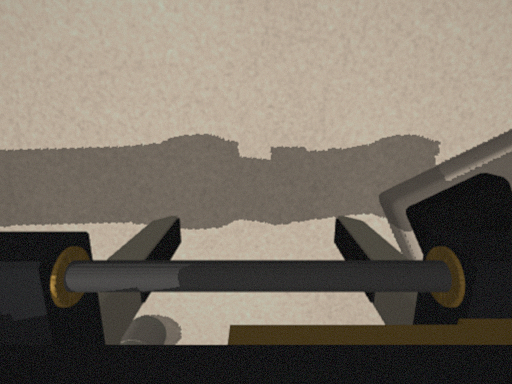

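```bash
cat > h.py <<'E'
import numpy as np,cv2
from workcell import monitor,get_image,ctrl
def load(n): return dict(np.load(n))
def ray(d,u,v):
    K,R,t=d["intrinsics"],d["R"],d["t"]
    r=R.T@np.linalg.solve(K,np.array([u,v,1.]));return -R.T@t,r
def onz(d,u,v,z):
    c,r=ray(d,u,v);return c+r*(z-c[2])/r[2]
def proj(d,X):
    p=d["K"] if 0 else d["intrinsics"]@(d["R"]@np.asarray(X,float)+d["t"]);return p[:2]/p[2]
def two(d1,p1,d2,p2):
    c1,r1=ray(d1,*p1);c2,r2=ray(d2,*p2);r1/=np.linalg.norm(r1);r2/=np.linalg.norm(r2)
    s=np.linalg.lstsq(np.c_[r1,-r2],c2-c1,rcond=None)[0];a=c1+s[0]*r1;b=c2+s[1]*r2
    return (a+b)/2,np.linalg.norm(a-b)
def crop(im,x0,y0,x1,y1,f,out,gain=1.5):
    c=cv2.resize(im[y0:y1,x0:x1],None,fx=f,fy=f,interpolation=cv2.INTER_CUBIC)
    c=np.clip(c.astype(float)*gain,0,255).astype(np.uint8)
    for k in range(0,x1-x0,10): cv2.putText(c,str(x0+k),(k*f,8),0,.3,(0,0,255),1);cv2.line(c,(k*f,10),(k*f,14),(0,0,255),1)
    for k in range(0,y1-y0,10): cv2.putText(c,str(y0+k),(0,k*f+3),0,.3,(0,0,255),1);cv2.line(c,(20,k*f),(24,k*f),(0,0,255),1)
    cv2.imwrite(out,c)
E
python3 - <<'E'
from h import *
t=load("top0.npz");s=load("scene0.npz")
crop(t["image"],150,125,240,220,6,"pics/t_rest.png",2)
crop(s["image"],280,200,350,300,6,"pics/s_rest.png",2)
crop(t["image"],350,110,512,260,4,"pics/t_dry.png",1.7)
crop(s["image"],0,100,200,240,4,"pics/s_dry.png",1.7)
E
```

```text
(no output)
```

View pics/t_rest.png

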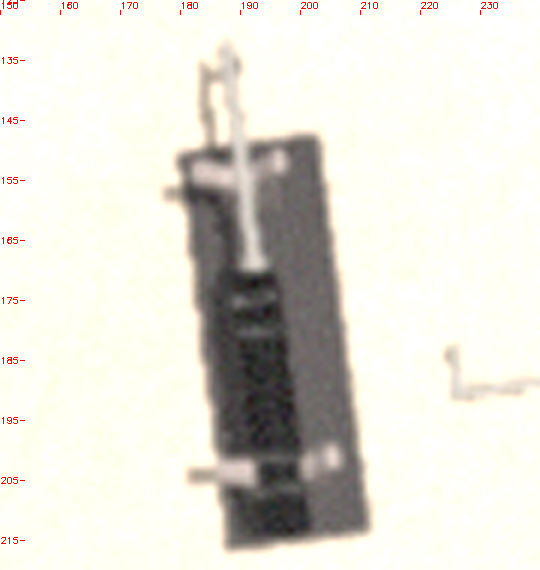

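View pics/s_rest.png

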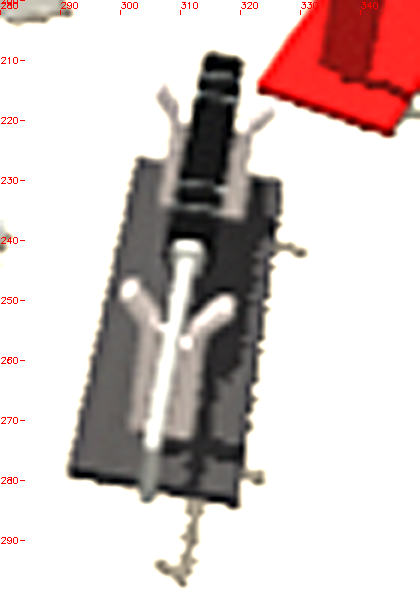

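View pics/t_dry.png

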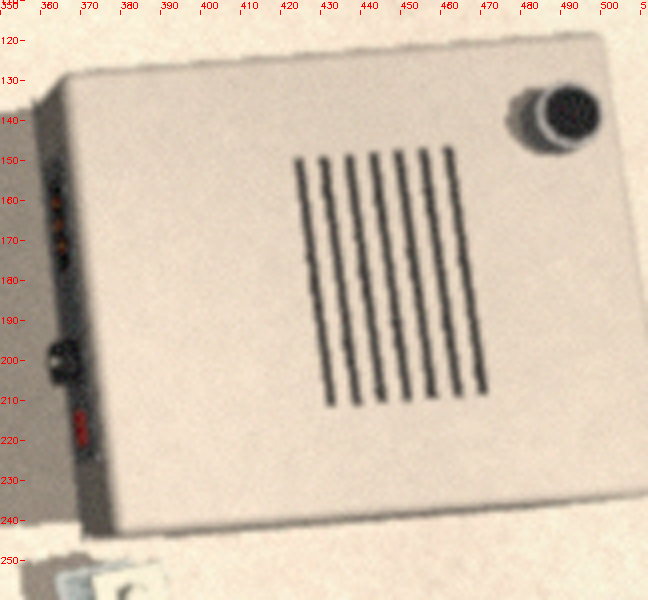

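View pics/s_dry.png

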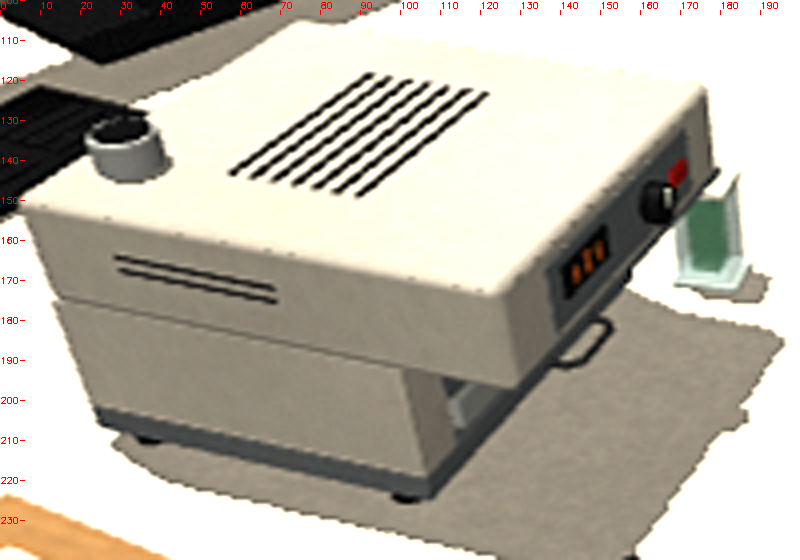

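```bash
python3 - <<'E'
from h import *
t=load("top0.npz");s=load("scene0.npz")
np.set_printoptions(precision=4,suppress=True)
P=lambda d,u,v,z:onz(d,u,v,z)
pl=np.array([P(t,*p,.008) for p in [(179.7,150.5),(203,147.5),(211.7,213.3),(187.8,216.3)]])
print("plate",pl,pl.mean(0)); 
e1=pl[0]-pl[3];e2=pl[1]-pl[2];print(np.linalg.norm(e1),np.linalg.norm(e2),np.degrees(np.arctan2(e1[1],e1[0])),np.degrees(np.arctan2(e2[1],e2[0])),np.linalg.norm(pl[0]-pl[1]))
ps=np.array([P(s,*p,.008) for p in [(292/6*0+280+67/6,200+476/6),(280+238/6,200+505/6),(280+280/6,200+180/6),(280+138/6,200+157/6)]])
print("plate scene",ps,ps.mean(0))
A=P(t,366.7,128.7,.202);B=P(t,378.7,243.7,.202);C=P(t,500,118.2,.202)
print("head top",A,B,C,np.linalg.norm(A-B),np.linalg.norm(A-C))
A2=P(t,358.2,135.7,.122);B2=P(t,370,244.2,.122);print("head low",A2,B2,np.linalg.norm(A2-B2))
# scene
print("sc top",P(s,500/4,100+297/4,.202),P(s,705/4,100+88/4,.202)); print("sc low",P(s,515/4,100+388/4,.122),P(s,718/4,100+172/4,.122))
print("loop bar",P(s,611/4,100+328/4,.055),P(s,583/4,100+363/4,.055))
for n,u in(("knob"),(0)) if 0 else []: pass
crop(s["image"],125,165,165,205,16,"pics/s_loop.png",2.2)
E
```

```text
plate [[0.6662 0.3113 0.008 ]
 [0.6759 0.2427 0.008 ]
 [0.4808 0.2134 0.008 ]
 [0.4715 0.2824 0.008 ]] [0.5736 0.2625 0.008 ]
0.19678041796993828 0.1972211925216972 8.4512427626857 8.566741127915254 0.06924997950842145
plate scene [[0.6835 0.2477 0.008 ]
 [0.6721 0.3151 0.008 ]
 [0.4731 0.2831 0.008 ]
 [0.4828 0.2182 0.008 ]] [0.5779 0.266  0.008 ]
head top [ 0.683  -0.1944  0.202 ] [ 0.3894 -0.2165  0.202 ] [ 0.714  -0.5391  0.202 ] 0.2944268835118278 0.34605925254218345
head low [ 0.6856 -0.1907  0.122 ] [ 0.391  -0.2149  0.122 ] 0.2955176552471312
sc top [ 0.6911 -0.1824  0.202 ] [ 0.3992 -0.2119  0.202 ]
sc low [ 0.6787 -0.1952  0.122 ] [ 0.3829 -0.2181  0.122 ]
loop bar [ 0.5168 -0.2376  0.055 ] [ 0.5626 -0.2316  0.055 ]
```

View pics/s_loop.png

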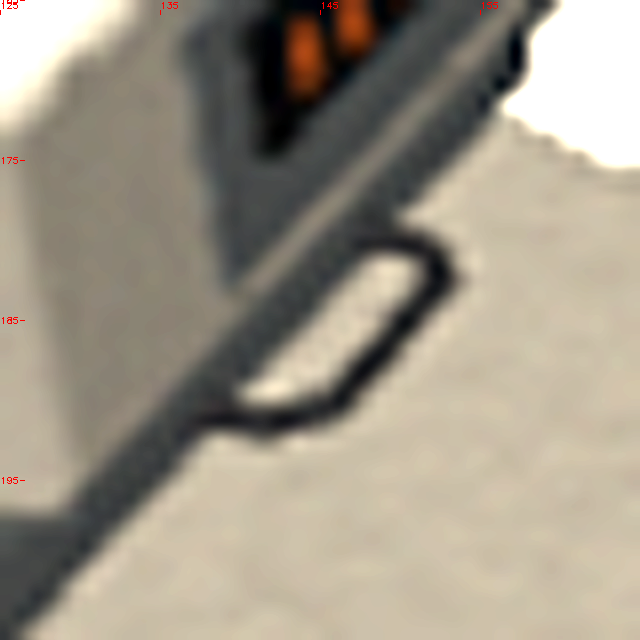

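```bash
python3 - <<'E'
from h import *
np.set_printoptions(precision=4,suppress=True)
t=load("top0.npz");s=load("scene0.npz")
print("bar",onz(s,149.5,186.2,.055))
print("handle front",onz(t,192.2,170,.074), onz(s,280+190/6,200+237/6,.074))
for n,p in dict(beaker=(112,205),media=(113,248),dish=(130,163)).items(): print(n,onz(t,*p,.05))
E
```

```text
bar [ 0.539  -0.2344  0.055 ]
handle front [0.5955 0.2654 0.074 ] [0.6002 0.2689 0.074 ]
beaker [0.4978 0.4915 0.05  ]
media [0.3774 0.483  0.05  ]
dish [0.6187 0.446  0.05  ]
```

>>> {"api": "step_arm", "payload": {
  "moves": [
    [[0, 0, 2, 25, -28, 0, 1], [0, 0, 2, 25, -28, 0, 1], [0, 0, 2, 28, -30, 0, 1], [0, 0, 2, 28, -30, 0, 1], [0, 0, 2, 28, -30, 0, 1], [0, 0, 2, 28, -30, 0, 1], [0, 0, 2, 28, -30, 0, 1], [0, 0, 2, 28, -30, 0, 1], [0, 0, 2, 28, -30, 0, 1], [0, 0, 2, 28, -30, 0, 1], [0, 0, 1, 28, -30, 0, 1], [0, 0, 1, 28, -30, 0, 1]]
  ]
}}

```text
t: 1.35
tool_pos: [0.4986, 0.3381, 0.2284]
tcp_rot: [-3.138, -0.005, -2.961]
wrist_force: [1.0, 0.0, -0.1]
finger_gap: 0.0934
```

```bash
cat >> h.py <<'E'
from scipy.spatial.transform import Rotation as Ro
def wrist(name):
    s=monitor.observe();d=get_image("wrist")
    T=np.eye(4);T[:3,:3]=Ro.from_euler("xyz",s["tcp_rot"]).as_matrix();T[:3,3]=s["tool_pos"]
    M=np.linalg.inv(T@d["hand_eye"]);o=dict(image=d["image"],intrinsics=d["intrinsics"],R=M[:3,:3],t=M[:3,3])
    np.savez(name+".npz",**o);cv2.imwrite(f"pics/{name}.png",np.clip(d["image"]*1.6,0,255).astype(np.uint8));return o
E
python3 - <<'E'
from h import *
wrist("w1")
E
```

```text
(no output)
```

View pics/w1.png

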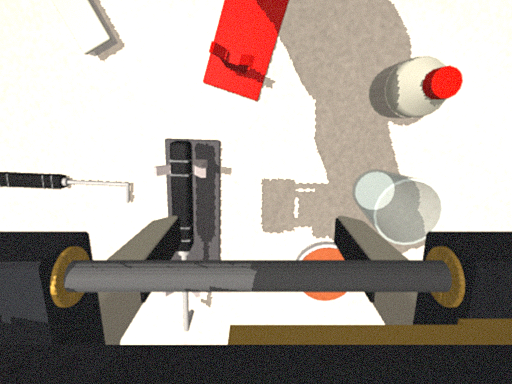

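```bash
python3 - <<'E'
from h import *
np.set_printoptions(precision=4,suppress=True)
w=load("w1.npz")
crop(w["image"],150,130,240,260,6,"pics/w1c.png",2.5)
a=onz(w,181,141.5,.074);b=onz(w,185,242.5,.074);print(a,b,(a+b)/2,np.linalg.norm(a-b),np.degrees(np.arctan2(*(b-a)[1::-1])))
E
```

```text
[0.4708 0.2533 0.074 ] [0.582  0.2713 0.074 ] [0.5264 0.2623 0.074 ] 0.11266079797846314 9.196501612996082
```

View pics/w1c.png

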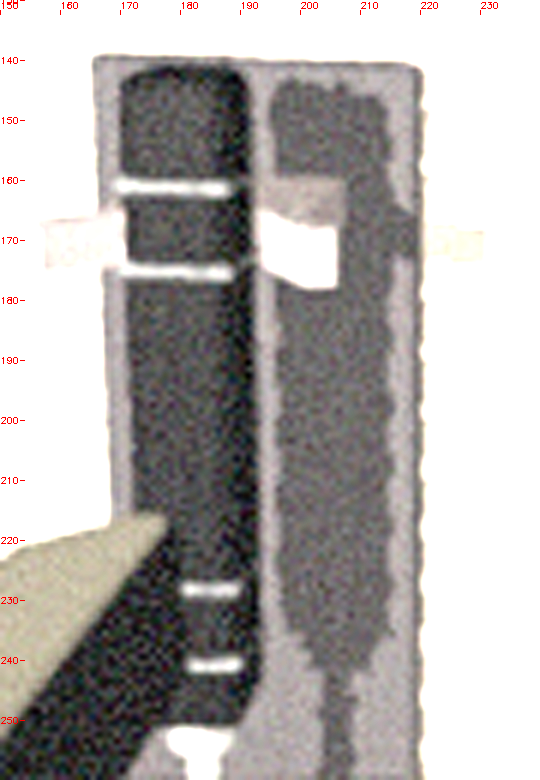

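```bash
python3 - <<'E'
from h import *
np.set_printoptions(precision=4,suppress=True)
w=load("w1.npz")
a=onz(w,179.8,141.5,.074);b=onz(w,181.8,249,.074);print(a,b,(a+b)/2,np.linalg.norm(a-b),np.degrees(np.arctan2(*(b-a)[1::-1])))
for v,l,r in((162,169.8,188.3),(175,170.3,188.8)):
    c=onz(w,(l+r)/2,v,.074);print(c, np.linalg.norm(onz(w,l,v,.074)-onz(w,r,v,.074)))
E
```

```text
[0.471  0.2521 0.074 ] [0.5906 0.2687 0.074 ] [0.5308 0.2604 0.074 ] 0.12069364083414437 7.925623482349186
[0.4924 0.2539 0.074 ] 0.0194862972409711
[0.5062 0.256  0.074 ] 0.0196958225597698
```

>>> {"api": "step_arm", "payload": {
  "moves": [
    [[0, 0, -1, 18, -30, -15, 1], [0, 0, -0.9, 18, -30, -15, 1], [0, 0, 0, 0, -18, -20, 1], [0, 0, 0, 0, 0, 0, 1]]
  ]
}}

```text
t: 1.8
tool_pos: [0.5435, 0.2473, 0.177]
tcp_rot: [-3.134, -0.001, -3.008]
wrist_force: [-0.2, 0.1, -0.0]
finger_gap: 0.0935
```

```bash
python3 - <<'E'
from h import *
print(monitor.observe()["tool_pos"],monitor.observe()["tcp_rot"])
wrist("w2")
E
```

```text
[0.54354215 0.24733777 0.17696591] [-3.13359639e+00 -1.16910912e-03 -3.00830103e+00]
```

View pics/w2.png

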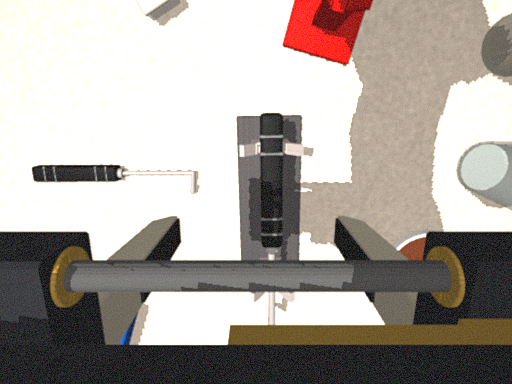

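```bash
python3 - <<'E'
from h import *
np.set_printoptions(precision=4,suppress=True)
w=load("w2.npz");crop(w["image"],230,100,320,260,5,"pics/w2c.png",2.5)
im=w["image"].astype(int).max(2)
for v in (120,130,165,180,200,220,235):
    x=np.where(im[v,250:300]<22)[0]+250
    if len(x): print(v,x.min(),x.max(),onz(w,(x.min()+x.max())/2,v,.074))
E
```

```text
200 262 281 [0.5475 0.2611 0.074 ]
```

View pics/w2c.png

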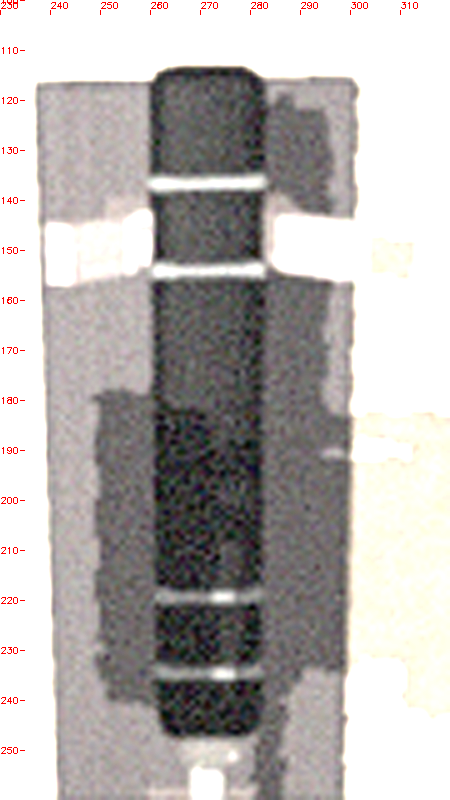

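```bash
python3 - <<'E'
from h import *
np.set_printoptions(precision=4,suppress=True)
w=load("w2.npz")
a=onz(w,271,113.5,.074);b=onz(w,271.5,247,.074);print(a,b,(a+b)/2,np.linalg.norm(a-b),np.degrees(np.arctan2(*(b-a)[1::-1])))
print(np.degrees(monitor.observe()["tcp_rot"]),monitor.observe()["tool_pos"])
E
```

```text
[0.4728 0.2497 0.074 ] [0.5929 0.2678 0.074 ] [0.5329 0.2588 0.074 ] 0.12154221981635137 8.592226875690054
[-179.6322    0.0648 -172.2937] [0.5443 0.2494 0.1784]
```

>>> {"api": "step_arm", "payload": {
  "moves": [
    [[0.4, 0, 0.9, -11, 9.5, -10, 1], [0, 0, 0, 0, 0, -25, 1], [0, 0, 0, 0, 0, -25, 1], [0, 0, 0, 0, 0, -15, 1], [0, 0, 0, 0, 0, 0, 1]]
  ]
}}

```text
t: 2.35
tool_pos: [0.5333, 0.2709, 0.1071]
tcp_rot: [3.133, 0.01, -2.983]
wrist_force: [-0.2, -1.6, 0.3]
finger_gap: 0.093
```

>>> {"api": "step_arm", "payload": {
  "moves": [
    [[-0.4, 0.5, -0.5, 0, -12, 0, 1], [0, 0, 0, 0, 0, 0, 1], [0, 0, 0, 0, 0, 0, 1]]
  ]
}}

```text
t: 2.65
tool_pos: [0.5338, 0.2615, 0.1102]
tcp_rot: [3.137, 0.003, -2.989]
wrist_force: [0.0, 1.0, -0.4]
finger_gap: 0.0928
```

>>> {"api": "step_arm", "payload": {
  "moves": [
    [[0, 0, 0, 0, -2.5, -18, 1], [0, 0, 0, 0, 0, -18, 1], [0, 0, 0, 0, 0, -15, 1], [0, 0, 0, 0, 0, 0, 1], [0, 0, 0, 0, 0, 0, 1]]
  ]
}}

```text
t: 3.15
tool_pos: [0.5369, 0.2602, 0.0631]
tcp_rot: [3.134, 0.011, -2.991]
wrist_force: [1.2, 0.4, 0.4]
finger_gap: 0.0928
```

```bash
python3 - <<'E'
from h import *
print(monitor.observe()["tool_pos"],monitor.observe()["tcp_rot"])
wrist("w3")
E
```

```text
[0.53687272 0.26019736 0.06311015] [ 3.13351802  0.01081636 -2.99082306]
```

View pics/w3.png

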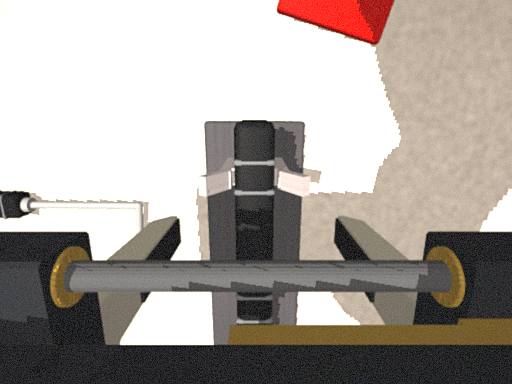

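>>> {"api": "step_arm", "payload": {
  "moves": [
    [[-0.3, 0.6, 0, -3, 0, -5, 1], [0, 0, 0, 0, 0, 0, 1], [0, 0, 0, 0, 0, 0, 1]]
  ]
}}

```text
t: 3.5
tool_pos: [0.5345, 0.2607, 0.06]
tcp_rot: [3.136, 0.002, -2.991]
wrist_force: [-0.0, 0.9, 0.4]
finger_gap: 0.093
```

>>> {"api": "step_arm", "payload": {
  "moves": [
    [[0, 0, 0, 0, 0, 0, 0], [0, 0, 0, 0, 0, 0, -0.2], [0, 0, 0, 0, 0, 0, -0.5], [0, 0, 0, 0, 0, 0, -0.6]]
  ],
  "newtons": 10
}}

```text
t: 3.9
tool_pos: [0.5348, 0.2608, 0.0606]
tcp_rot: [3.136, 0.002, -2.991]
wrist_force: [-0.5, 0.1, -0.7]
finger_gap: 0.0653
```

>>> {"api": "step_arm", "payload": {
  "moves": [
    [[0, 0, 0, 0, 0, -2, -1], [0, 0, 0, 0, 0, 0, -1], [0, 0, 0, 0, 0, 0, -1], [0, 0, 0, 0, 0, 0, -1], [0, 0, 0, 0, 0, 0, -1], [0, 0, 0, 0, 0, 0, -1], [0, 0, 0, 0, 0, 0, -1]]
  ],
  "newtons": 15
}}

```text
t: 4.6
tool_pos: [0.5347, 0.2607, 0.0583]
tcp_rot: [3.136, 0.002, -2.991]
wrist_force: [0.2, 0.8, -0.1]
finger_gap: 0.0199
```

>>> {"api": "step_arm", "payload": {
  "moves": [
    [[0, 0, 0, 0, 0, 0, -1], [0, 0, 0, 0, 0, 0, -1], [0, 0, 0, 0, 0, 4, -1], [0, 0, 0, 0, 0, 8, -1], [0, 0, 0, 0, 0, 12, -1], [0, 0, 0, 0, 0, 15, -1], [0, 0, 0, 0, 0, 20, -1], [0, 0, 0, 0, 0, 25, -1], [0, 0, 0, 0, 0, 25, -1], [0, 0, 0, 0, 0, 25, -1], [0, 0, 0, 0, 0, 10, -1], [0, 0, 0, 0, 0, 0, -1]]
  ],
  "newtons": 60
}}

```text
t: 5.8
tool_pos: [0.5334, 0.26, 0.2144]
tcp_rot: [3.135, 0.004, -2.991]
wrist_force: [0.2, -0.1, -1.4]
finger_gap: 0.0193
```

```bash
python3 - <<'E'
from h import *
print(monitor.observe()["tool_pos"],monitor.observe()["tcp_rot"])
wrist("w4");s=get_image("scene");np.savez("s1.npz",**s);cv2.imwrite("pics/s1.png",np.clip(s["image"]*1.5,0,255).astype(np.uint8))
E
```

```text
[0.53340356 0.26003589 0.21442147] [ 3.13540026  0.00378435 -2.99111265]
```

View pics/w4.png

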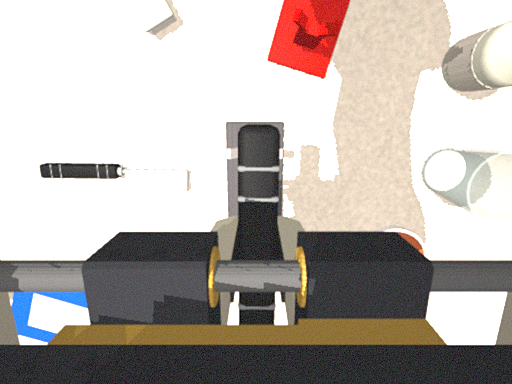

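View pics/s1.png

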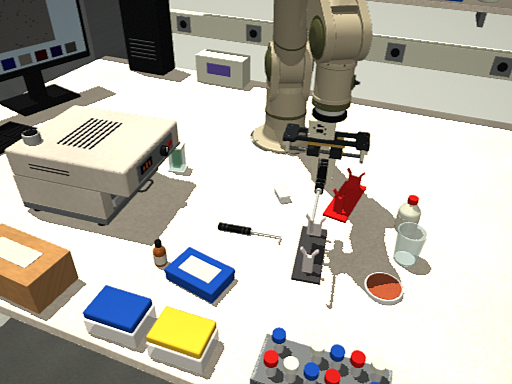

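>>> {"api": "step_arm", "payload": {
  "moves": [
    [[0, 0, -3, 0, -10, 0, -1], [0, 0, -5, 0, -15, 0, -1], [0, 0, -6, -1, -15, 0, -1], [0, 0, -6, -1, -15, 0, -1], [0, 0, -6, -1, -15, 0, -1], [0, 0, -6, -1, -15, 0, -1], [0, 0, -6, -1, -15, 0, -1], [0, 0, -6, -1, -15, 0, -1], [0, 0, -6, -1, -15, 0, -1], [0, 0, -6, -1, -15, 0, -1], [0, 0, -6, -1, -15, 0, -1], [0, 0, -6, -1, -15, 0, -1], [0, 0, -6, -1, -15, 0, -1], [0, 0, -6, -1, -15, 0, -1], [0, 0, -5, 0, -10, 0, -1], [0, 0, -3, 0, -5, 0, -1], [0, 0, 0, 0, 0, 0, -1]]
  ]
}}

```text
t: 7.6
tool_pos: [0.5067, 0.0155, 0.1922]
tcp_rot: [-3.115, -0.007, 1.64]
wrist_force: [0.2, 0.4, -1.6]
finger_gap: 0.0196
```

>>> {"api": "step_arm", "payload": {
  "moves": [
    [[-0.4, -1.8, 0.7, 11, 5, -10, -1], [0, 0, 0, 0, 0, -20, -1], [0, 0, 0, 0, 0, -20, -1], [0, 0, 0, 0, 0, -20, -1], [0, 0, 0, 0, 0, -15, -1], [0, 0, 0, 0, 0, -8, -1], [0, 0, 0, 0, 0, 0, -1], [0, 0, 0, 0, 0, 0, -1]]
  ]
}}

```text
t: 8.4
tool_pos: [0.515, 0.0198, 0.0922]
tcp_rot: [-3.14, 0.005, 1.654]
wrist_force: [-0.2, -0.3, -1.5]
finger_gap: 0.019
```

```bash
python3 - <<'E'
from h import *
print(monitor.observe()["tool_pos"],monitor.observe()["tcp_rot"])
for n in("scene","top"):
    s=get_image(n);np.savez(n+"2.npz",**s)
    crop(s["image"],*((100,130,250,250,5) if n=="scene" else (270,110,400,240,5)),f"pics/{n}2.png",2)
E
```

```text
[0.51504892 0.01980467 0.09221755] [-3.13987764  0.0051461   1.65427075]
```

View pics/scene2.png

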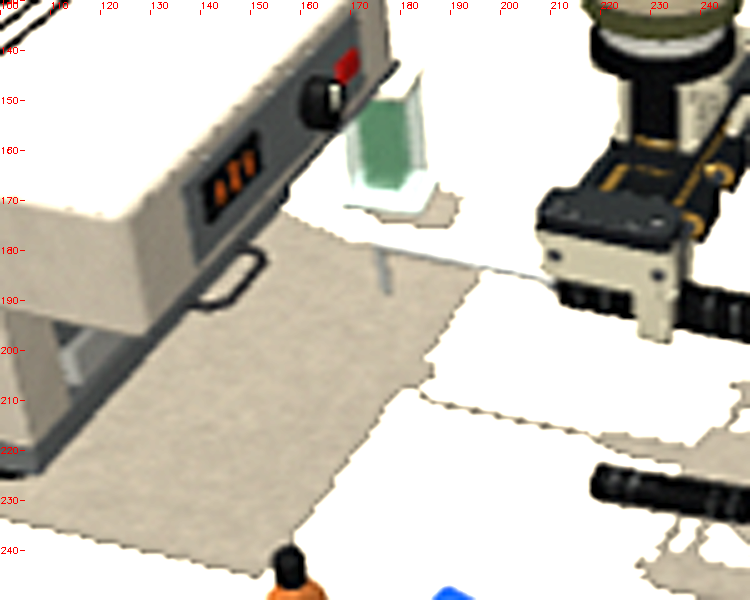

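View pics/top2.png

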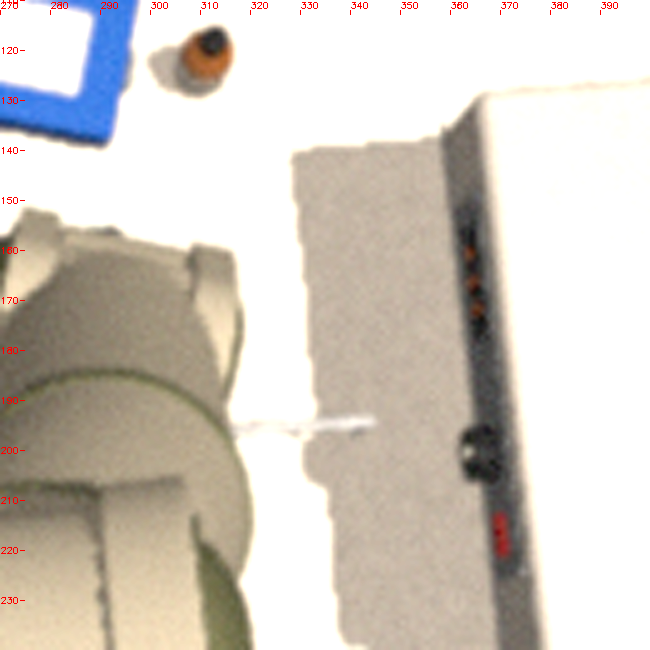

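```bash
python3 - <<'E'
from h import *
np.set_printoptions(precision=4,suppress=True)
s=load("scene2.npz");t=load("top2.npz")
print(onz(s,177.3,187.9,.066),onz(s,175.3,180.5,.096),onz(t,343.5,194.4,.096),onz(t,332,195.5,.096))
print(proj(s,(.5287,-.1457,.066)),proj(t,(.529,-.1475,.096)))
print(two(s,(175.3,180.3),t,(343,194.4)))
print("bar",onz(s,149.5,186.2,.055))
E
```

```text
[ 0.5281 -0.1474  0.066 ] [ 0.535  -0.1468  0.096 ] [ 0.5271 -0.1526  0.096 ] [ 0.5238 -0.121   0.096 ]
[177.7205 188.1491] [341.6346 193.6871]
(array([ 0.5277, -0.1519,  0.0908]), np.float64(0.0005961234155877527))
bar [ 0.539  -0.2344  0.055 ]
```

>>> {"api": "step_arm", "payload": {
  "moves": [
    [[0, 0, 0, 1, -5, 6, -1], [0, 0, 0, 1, -8, 0, -1], [0, 0, 0, 1, -8, 0, -1], [0, 0, 0, 1, -8, 0, -1], [0, 0, 0, 1, -8, 0, -1], [0, 0, 0, 1, -5, 0, -1], [0, 0, 0, 0, 0, 0, -1], [0, 0, 0, 0, 0, 0, -1]]
  ]
}}

```text
t: 9.3
tool_pos: [0.523, -0.0272, 0.1015]
tcp_rot: [3.138, 0.005, 1.652]
wrist_force: [0.2, 0.6, -1.1]
finger_gap: 0.0195
```

>>> {"api": "step_arm", "payload": {
  "moves": [
    [[0, 0, 0, 0.5, -6, -2, -1], [0, 0, 0, 0.5, -8, 0, -1], [0, 0, 0, 0.5, -8, 0, -1], [0, 0, 0, 0.5, -8, 0, -1], [0, 0, 0, 0.5, -8, 0, -1], [0, 0, 0, 0.5, -8, 0, -1], [0, 0, 0, 0.5, -6, 0, -1], [0, 0, 0, 0, -3, 0, -1], [0, 0, 0, 0, 0, 0, -1], [0, 0, 0, 0, 0, 0, -1]]
  ]
}}

```text
t: 10.3
tool_pos: [0.5264, -0.0872, 0.0991]
tcp_rot: [3.139, 0.005, 1.652]
wrist_force: [-0.1, -0.1, -2.0]
finger_gap: 0.0197
```

```bash
python3 - <<'E'
from h import *
print(monitor.observe()["tool_pos"],monitor.observe()["tcp_rot"])
for n in("scene",):
    s=get_image(n);np.savez(n+"3.npz",**s)
    crop(s["image"],110,130,230,230,6,f"pics/{n}3.png",2.2)
E
```

```text
[ 0.52644423 -0.08720752  0.09906908] [3.13858997 0.0053484  1.65238869]
```

View pics/scene3.png

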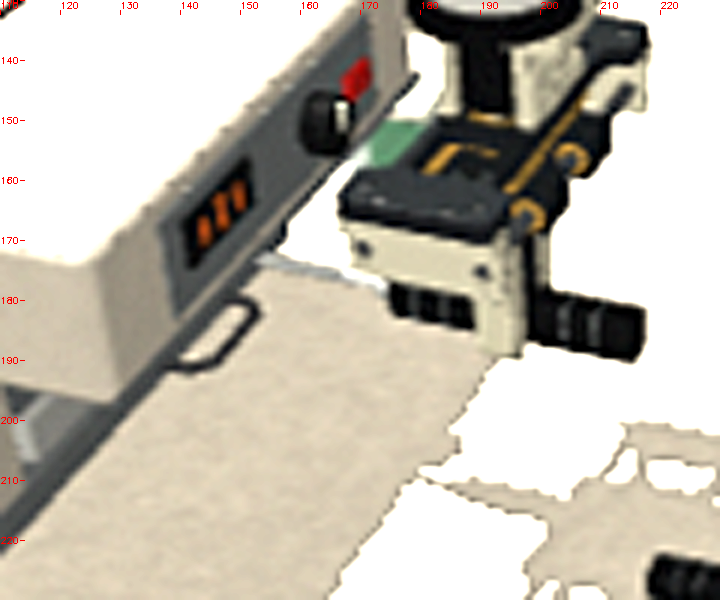

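>>> {"api": "step_arm", "payload": {
  "moves": [
    [[0, 0, 0, 0, -3, -5, -1], [0, 0, 0, 0, 0, -6, -1], [0, 0, 0, 0, 0, -6, -1], [0, 0, 0, 0, 0, -6, -1], [0, 0, 0, 0, 0, -5, -1], [0, 0, 0, 0, 0, 0, -1], [0, 0, 0, 0, 0, 0, -1]]
  ]
}}

```text
t: 11.05
tool_pos: [0.5261, -0.089, 0.0677]
tcp_rot: [3.14, 0.005, 1.655]
wrist_force: [-1.1, -0.3, -0.6]
finger_gap: 0.0196
```

```bash
python3 - <<'E'
from h import *
print(monitor.observe()["tool_pos"],monitor.observe()["wrist_force"])
for n in("scene",):
    s=get_image(n);np.savez(n+"4.npz",**s)
    crop(s["image"],110,130,230,230,6,f"pics/{n}4.png",2.2)
E
```

```text
[ 0.52608332 -0.08903057  0.06767077] [-1.05741634 -0.25494911 -0.64099973]
```

View pics/scene4.png

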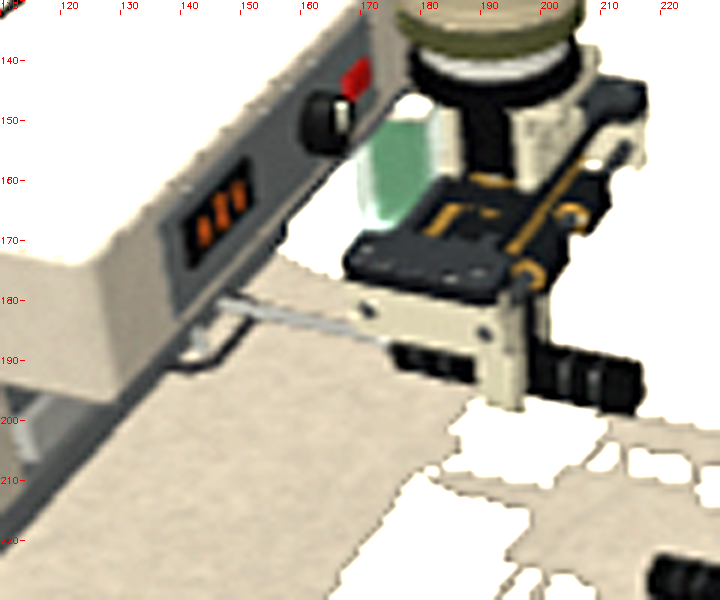

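>>> {"api": "step_arm", "payload": {
  "moves": [
    [[0, 0, 0, 0, 3, 0, -1], [0, 0, 0, -0.4, 5, 0, -1], [0, 0, 0, -0.4, 5, 0, -1], [0, 0, 0, -0.4, 5, 0, -1], [0, 0, 0, -0.4, 5, 0, -1], [0, 0, 0, -0.5, 6, 0, -1], [0, 0, 0, -0.6, 8, 0, -1], [0, 0, 0, -0.7, 8, 0, -1], [0, 0, 0, -0.7, 8, 0, -1], [0, 0, 0, -0.7, 8, 0, -1], [0, 0, 0, -0.7, 8, 0, -1], [0, 0, 0, -0.7, 8, 0, -1], [0, 0, 0, -0.7, 6, 0, -1], [0, 0, 0, -0.3, 4, 0, -1], [0, 0, 0, 0, 0, 0, -1]]
  ]
}}

```text
t: 12.6
tool_pos: [0.5184, 0.0058, 0.0685]
tcp_rot: [3.138, 0.006, 1.655]
wrist_force: [0.4, -1.4, -0.8]
finger_gap: 0.0195
```

```bash
python3 - <<'E'
from h import *
print(monitor.observe()["tool_pos"],monitor.observe()["tcp_rot"],monitor.observe()["wrist_force"])
for n in("scene",):
    s=get_image(n);np.savez(n+"5.npz",**s)
    crop(s["image"],110,130,240,230,6,f"pics/{n}5.png",2.2)
E
```

```text
[0.51844736 0.00584217 0.06850457] [3.13835325 0.00591409 1.65541021] [ 0.4121902  -1.37839252 -0.82576403]
```

View pics/scene5.png

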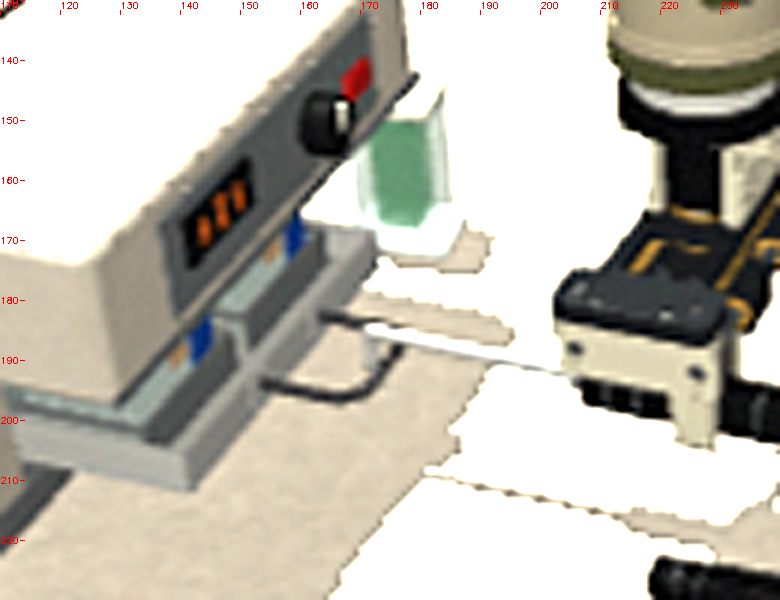

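>>> {"api": "step_arm", "payload": {
  "moves": [
    [[0, 0, 0, -0.3, 4, 0, -1], [0, 0, 0, -0.5, 6, 0, -1], [0, 0, 0, -0.7, 8, 0, -1], [0, 0, 0, -0.7, 8, 0, -1], [0, 0, 0, -0.7, 8, 0, -1], [0, 0, 0, -0.7, 8, 0, -1], [0, 0, 0, -0.6, 7, 0, -1], [0, 0, 0, -0.5, 6, 0, -1], [0, 0, 0, -0.4, 5, 0, -1], [0, 0, 0, -0.3, 4, 0, -1], [0, 0, 0, -0.2, 3, 0, -1], [0, 0, 0, 0, 0, 0, -1]]
  ]
}}

```text
t: 13.85
tool_pos: [0.5121, 0.078, 0.0685]
tcp_rot: [3.138, 0.006, 1.654]
wrist_force: [0.6, -0.2, -1.5]
finger_gap: 0.0196
```

>>> {"api": "step_arm", "payload": {
  "moves": [
    [[0, 0, 0, -0.2, 3, 0, -1], [0, 0, 0, -0.2, 3, 0, -1], [0, 0, 0, -0.1, 2, 0, -1], [0, 0, 0, -0.1, 2, 0, -1], [0, 0, 0, 0, 0, 0, -1]]
  ]
}}

```text
t: 14.35
tool_pos: [0.5116, 0.0871, 0.0686]
tcp_rot: [3.138, 0.008, 1.652]
wrist_force: [1.4, -3.0, -2.9]
finger_gap: 0.0192
```

```bash
python3 - <<'E'
from h import *
np.set_printoptions(precision=4,suppress=True)
print(monitor.observe()["tool_pos"],monitor.observe()["tcp_rot"],monitor.observe()["wrist_force"])
for n in("scene",):
    s=get_image(n);np.savez(n+"6.npz",**s)
    crop(s["image"],110,140,270,240,5,f"pics/{n}6.png",2.2)
E
```

```text
[0.5116 0.0871 0.0686] [3.1383 0.0077 1.6523] [ 1.4399 -3.0115 -2.8547]
```

View pics/scene6.png

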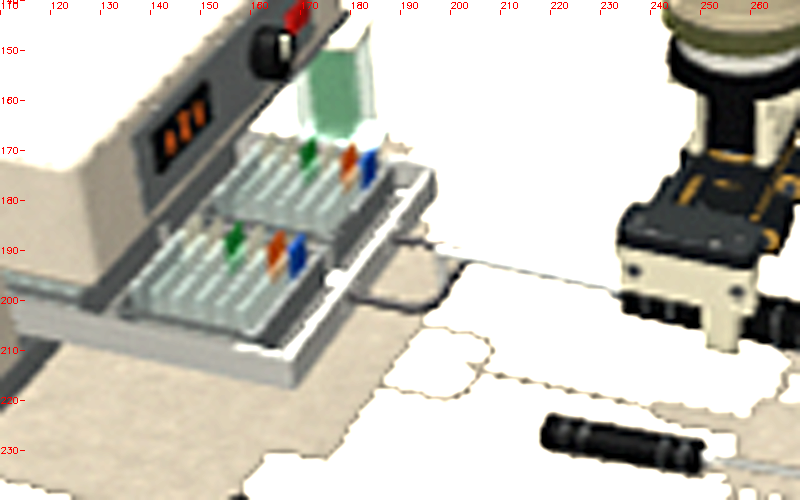

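>>> {"api": "step_arm", "payload": {
  "moves": [
    [[0, 0, 0, -0.2, 4, 0, -1], [0, 0, 0, -0.2, 4, 0, -1], [0, 0, 0, 0, 0, 0, -1]]
  ]
}}

```text
t: 14.7
tool_pos: [0.5117, 0.087, 0.0683]
tcp_rot: [3.137, 0.016, 1.644]
wrist_force: [0.1, 0.8, -1.4]
finger_gap: 0.0197
```

```bash
python3 - <<'E'
from h import *
np.set_printoptions(precision=4,suppress=True)
print(monitor.observe()["tool_pos"],monitor.observe()["tcp_rot"],monitor.observe()["wrist_force"])
s=load("scene6.npz")
print(onz(s,110+462/5,140+265/5,.055),onz(s,110+432/5,140+304/5,.055))
E
```

```text
[0.5117 0.087  0.0683] [3.1372 0.0161 1.6442] [ 0.0656  0.8135 -1.4435]
[ 0.5089 -0.0778  0.055 ] [ 0.5485 -0.076   0.055 ]
```

>>> {"api": "step_arm", "payload": {
  "moves": [
    [[0, 0, 0, 0.3, -4, 0, -1], [0, 0, 0, 0.3, -4, 0, -1], [0, 0, 0, 0, -2, 0, -1], [0, 0, 0, 0, 0, 0, -1]]
  ]
}}

```text
t: 15.1
tool_pos: [0.5123, 0.0781, 0.0684]
tcp_rot: [3.137, 0.014, 1.646]
wrist_force: [0.0, -1.2, -1.0]
finger_gap: 0.0199
```

```bash
python3 - <<'E'
from h import *
np.set_printoptions(precision=4,suppress=True)
print(monitor.observe()["tool_pos"],monitor.observe()["tcp_rot"],monitor.observe()["wrist_force"])
s=get_image("scene");np.savez("scene7.npz",**s)
crop(s["image"],150,150,270,240,6,f"pics/scene7.png",2)
E
```

```text
[0.5123 0.0781 0.0684] [3.1375 0.0139 1.6459] [ 0.0476 -1.1778 -0.9742]
```

View pics/scene7.png

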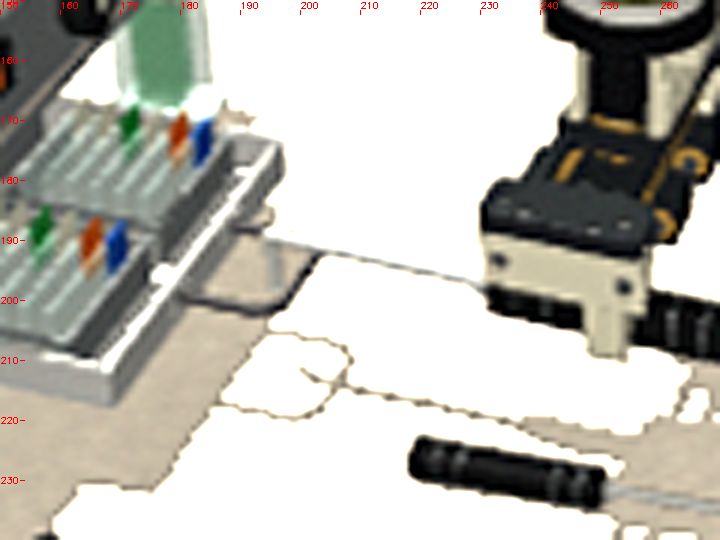

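>>> {"api": "step_arm", "payload": {
  "moves": [
    [[0, 0, 0, 0, 0, 5, -1], [0, 0, 0, 0, 0, 10, -1], [0, 0, 0, 0, 0, 10, -1], [0, 0, 0, 0, 0, 12, -1], [0, 0, 0, 0, 0, 15, -1], [0, 0, 0, 0, 0, 20, -1], [0, 0, 0, 0, 0, 20, -1], [0, 0, 0, 0, 0, 20, -1], [0, 0, 0, 0, 0, 20, -1], [0, 0, 0, 0, 0, 5, -1], [0, 0, 0, 0, 0, 0, -1]]
  ]
}}

```text
t: 16.25
tool_pos: [0.5112, 0.0794, 0.2183]
tcp_rot: [3.134, 0.011, 1.647]
wrist_force: [-0.3, -0.4, -1.4]
finger_gap: 0.0198
```

```bash
python3 - <<'E'
from h import *
np.set_printoptions(precision=4,suppress=True)
print(monitor.observe()["tool_pos"],monitor.observe()["tcp_rot"],monitor.observe()["wrist_force"])
s=get_image("scene");np.savez("scene8.npz",**s)
crop(s["image"],110,120,270,240,5,f"pics/scene8.png",2)
wrist("w8")
E
```

```text
[0.5112 0.0794 0.2183] [3.1338 0.0108 1.6473] [-0.2933 -0.4269 -1.3727]
```

View pics/scene8.png

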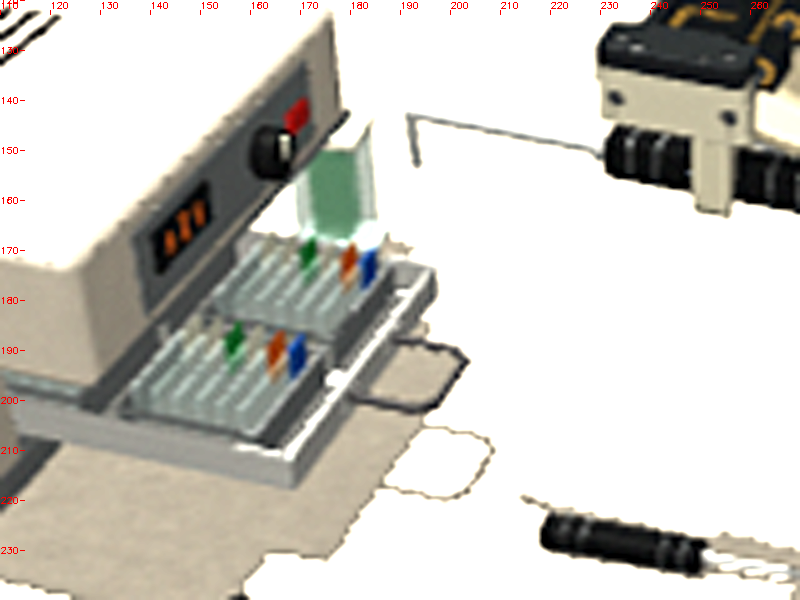

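View pics/w8.png

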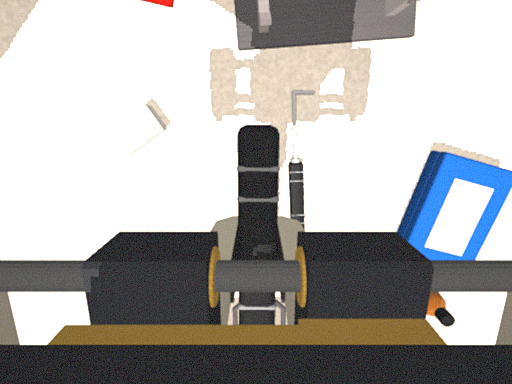

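```bash
python3 - <<'E'
from h import *
np.set_printoptions(precision=4,suppress=True)
s=load("scene8.npz")
print(proj(s,(.5238,-.0861,.192)),proj(s,(.5238,-.0861,.222)),onz(s,110+417/5,120+163/5,.192))
w4=load("w4.npz");w8=load("w8.npz")
crop(np.hstack([w4["image"][110:230,220:300],w8["image"][110:230,220:300]]),0,0,160,120,5,"pics/cmp.png",3)
E
```

```text
[194.2193 153.4414] [193.47   143.5003] [ 0.5208 -0.0902  0.192 ]
```

View pics/cmp.png

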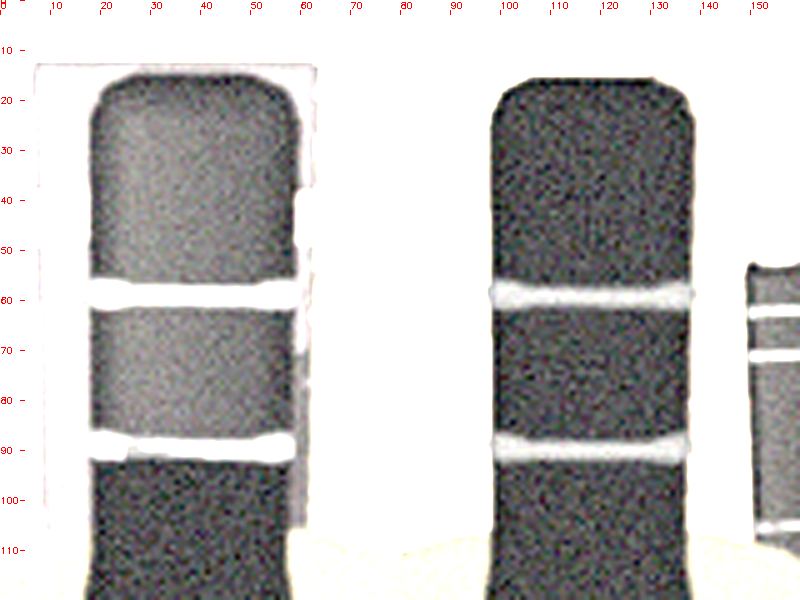

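>>> {"api": "step_arm", "payload": {
  "moves": [
    [[0, 0, 3, 0, 8, 0, -1], [0, 0, 5, 1, 11, 0, -1], [0, 0, 6, 1.5, 12, 0, -1], [0, 0, 6, 1.5, 12, 0, -1], [0, 0, 6, 1.5, 12, 0, -1], [0, 0, 6, 1.5, 12, 0, -1], [0, 0, 6, 1.5, 12, 0, -1], [0, 0, 6, 1.5, 12, 0, -1], [0, 0, 6, 1.5, 12, 0, -1], [0, 0, 6, 1.5, 12, 0, -1], [0, 0, 6, 1.5, 12, 0, -1], [0, 0, 6, 1.5, 12, 0, -1], [0, 0, 6, 1.5, 12, 0, -1], [0, 0, 6, 1.5, 12, 0, -1], [0, 0, 5, 1.5, 8, 0, -1], [0, 0, 4, 1, 5, 0, -1], [0, 0, 0, 0, 0, 0, -1], [0, 0, 0, 0, 0, 0, -1]]
  ]
}}

```text
t: 18.15
tool_pos: [0.5226, 0.2695, 0.1974]
tcp_rot: [-3.129, -0.008, -2.973]
wrist_force: [-0.3, -0.9, -1.2]
finger_gap: 0.0198
```

>>> {"api": "step_arm", "payload": {
  "moves": [
    [[1.1, -0.4, -1, 11, -9, -15, -1], [0, 0, 0, 0, 0, -20, -1], [0, 0, 0, 0, 0, -10, -1], [0, 0, 0, 0, 0, 0, -1], [0, 0, 0, 0, 0, 0, -1]]
  ]
}}

```text
t: 18.65
tool_pos: [0.5332, 0.2595, 0.1502]
tcp_rot: [3.136, 0.0, -2.995]
wrist_force: [1.1, 0.6, -0.3]
finger_gap: 0.0199
```

>>> {"api": "step_arm", "payload": {
  "moves": [
    [[0, 0, 0.2, 1, 1, -15, -1], [0, 0, 0, 0, 0, -20, -1], [0, 0, 0, 0, 0, -15, -1], [0, 0, 0, 0, 0, 0, -1], [0, 0, 0, 0, 0, 0, -1]]
  ]
}}

```text
t: 19.15
tool_pos: [0.5352, 0.2623, 0.0991]
tcp_rot: [3.135, 0.004, -2.99]
wrist_force: [0.3, -0.6, -1.7]
finger_gap: 0.0196
```

```bash
python3 - <<'E'
from h import *
np.set_printoptions(precision=4,suppress=True)
for i in range(3): print(monitor.observe()["tool_pos"],monitor.observe()["tcp_rot"],monitor.observe()["wrist_force"])
wrist("w9")
s=get_image("scene");crop(s["image"],270,170,370,300,5,f"pics/scene9.png",2)
E
```

```text
[0.5352 0.2623 0.0991] [ 3.1345  0.004  -2.9905] [ 0.2809 -0.6085 -1.698 ]
[0.5352 0.2623 0.0991] [ 3.1345  0.004  -2.9905] [ 0.2809 -0.6085 -1.698 ]
[0.5352 0.2623 0.0991] [ 3.1345  0.004  -2.9905] [ 0.2809 -0.6085 -1.698 ]
```

View pics/scene9.png

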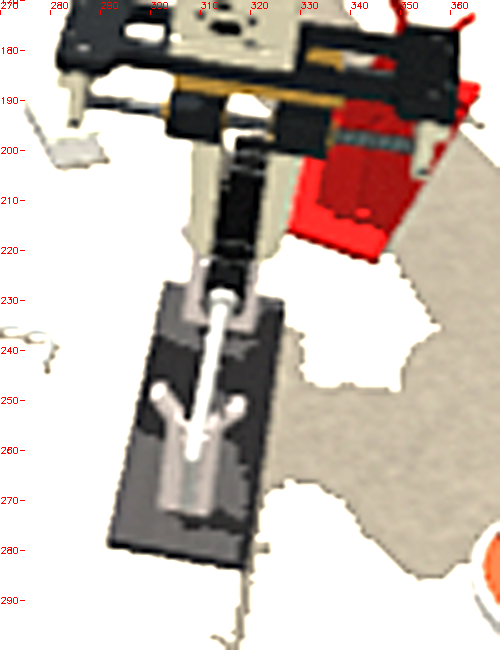

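View pics/w9.png

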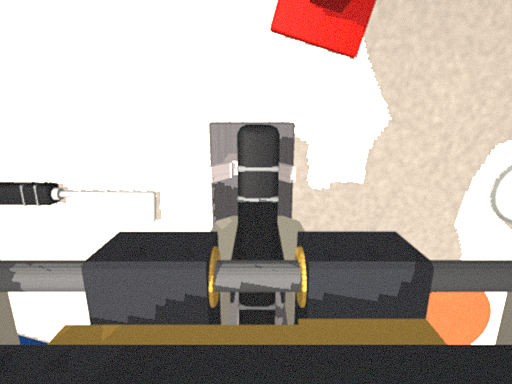

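>>> {"api": "step_arm", "payload": {
  "moves": [
    [[0, 0, 0, -0.5, -1.5, 0, -1], [0, 0, 0, 0, 0, -5, -1], [0, 0, 0, 0, 0, -5, -1], [0, 0, 0, 0, 0, 0, -1]]
  ]
}}

```text
t: 19.65
tool_pos: [0.5358, 0.2612, 0.0908]
tcp_rot: [3.133, 0.008, -2.991]
wrist_force: [-1.0, -0.1, -0.6]
finger_gap: 0.0197
```

>>> {"api": "step_arm", "payload": {
  "moves": [
    [[-0.2, 0.3, 0, -1, -0.5, -6, -1], [0, 0, 0, 0, 0, -6, -1], [0, 0, 0, 0, 0, -6, -1], [0, 0, 0, 0, 0, -5, -1], [0, 0, 0, 0, 0, -3, -1], [0, 0, 0, 0, 0, 0, -1], [0, 0, 0, 0, 0, 0, -1]]
  ]
}}

```text
t: 20.35
tool_pos: [0.5344, 0.2605, 0.0617]
tcp_rot: [3.136, 0.001, -2.991]
wrist_force: [0.4, 0.2, -1.7]
finger_gap: 0.0197
```

Almost seated; lower the last 3 mm.

>>> {"api": "step_arm", "payload": {
  "moves": [
    [[0, 0, 0, 0, 0, -2, -1], [0, 0, 0, 0, 0, -1.5, -1], [0, 0, 0, 0, 0, 0, -1], [0, 0, 0, 0, 0, 0, -1]]
  ]
}}

```text
t: 20.75
tool_pos: [0.5348, 0.2607, 0.0585]
tcp_rot: [3.136, 0.002, -2.991]
wrist_force: [-0.0, -0.5, -3.1]
finger_gap: 0.0193
```

```bash
python3 - <<'E'
from h import *
np.set_printoptions(precision=4,suppress=True)
s=get_image("scene");crop(s["image"],270,170,370,300,5,f"pics/scene10.png",2)
E
```

```text
(no output)
```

View pics/scene10.png

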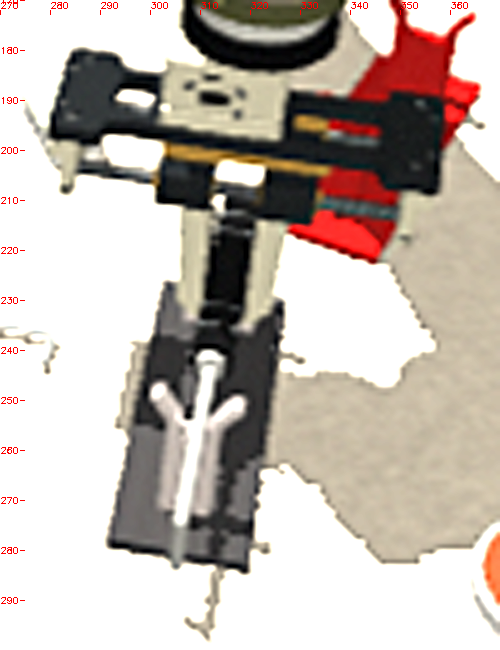

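Rod and prong are as at the start (rod at px 305–311, prong end about (304,282)). I reduce the grip force and open gradually.

>>> {"api": "step_arm", "payload": {
  "moves": [
    [[0, 0, 0, 0, 0, 0, -1], [0, 0, 0, 0, 0, 0, -1], [0, 0, 0, 0, 0, 0, -1]]
  ],
  "newtons": 5
}}

```text
t: 21.1
tool_pos: [0.5348, 0.2608, 0.0587]
tcp_rot: [3.136, 0.002, -2.991]
wrist_force: [0.4, -0.2, -1.5]
finger_gap: 0.02
```

>>> {"api": "step_arm", "payload": {
  "moves": [
    [[0, 0, 0, 0, 0, 0, -0.5], [0, 0, 0, 0, 0, 0, -0.3], [0, 0, 0, 0, 0, 0, 0], [0, 0, 0, 0, 0, 0, 0.3], [0, 0, 0, 0, 0, 0, 0.6], [0, 0, 0, 0, 0, 0, 1], [0, 0, 0, 0, 0, 0, 1], [0, 0, 0, 0, 0, 0, 1]]
  ]
}}

```text
t: 21.9
tool_pos: [0.5353, 0.261, 0.0591]
tcp_rot: [3.135, 0.003, -2.991]
wrist_force: [0.5, -0.3, -0.3]
finger_gap: 0.0748
```

>>> {"api": "step_arm", "payload": {
  "moves": [
    [[0, 0, 0, 0, 0, 0, 1], [0, 0, 0, 0, 0, 0, 1], [0, 0, 0, 0, 0, 5, 1], [0, 0, 0, 0, 0, 10, 1], [0, 0, 0, 0, 0, 20, 1], [0, 0, 0, 0, 0, 25, 1], [0, 0, 0, 0, 0, 25, 1], [0, 0, 0, 0, 0, 25, 1], [0, 0, 0, 0, 0, 25, 1], [0, 0, 0, -20, 0, 15, 1], [0, 0, 0, 0, 20, 15, 1], [0, 0, 0, 0, 20, 0, 1], [0, 0, 0, 0, 20, 0, 1], [0, 0, 0, 0, 20, 0, 1], [0, 0, 0, 0, 20, 0, 1], [0, 0, 0, 0, 20, 0, 1], [0, 0, 0, 0, 0, 0, 1]]
  ]
}}

```text
t: 23.6
tool_pos: [0.5125, 0.389, 0.2352]
tcp_rot: [3.135, 0.004, -2.991]
wrist_force: [-0.1, 0.0, -0.1]
finger_gap: 0.0929
```

```bash
python3 - <<'E'
from h import *
np.set_printoptions(precision=4,suppress=True)
print(monitor.observe()["tool_pos"])
t=get_image("top");np.savez("top11.npz",**t);s=get_image("scene");np.savez("scene11.npz",**s)
a=load("top0.npz")["image"];b=load("scene0.npz")["image"]
crop(np.hstack([b[200:300,270:350],s["image"][200:300,270:350]]),0,0,160,100,5,"pics/cmp11s.png",2)
crop(np.hstack([a[125:220,160:230],t["image"][125:220,160:230]]),0,0,140,95,5,"pics/cmp11t.png",2)
cv2.imwrite("pics/s11.png",np.clip(s["image"]*1.5,0,255).astype(np.uint8))
E
```

```text
[0.5125 0.389  0.2352]
```

View pics/cmp11s.png

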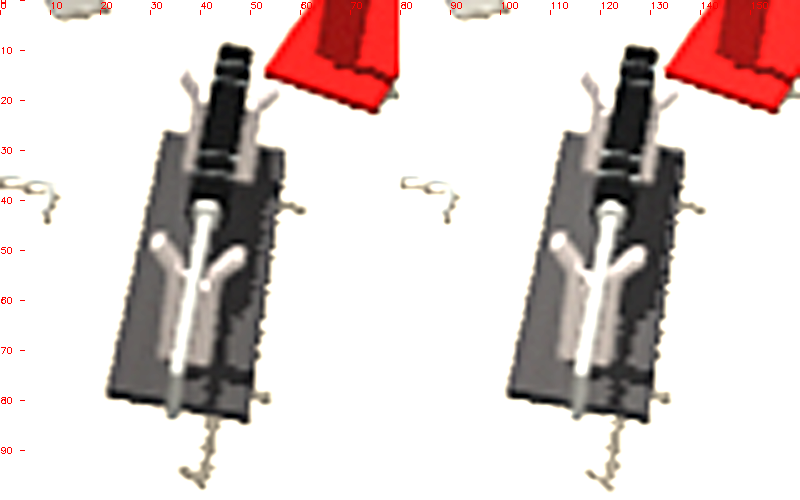

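View pics/cmp11t.png

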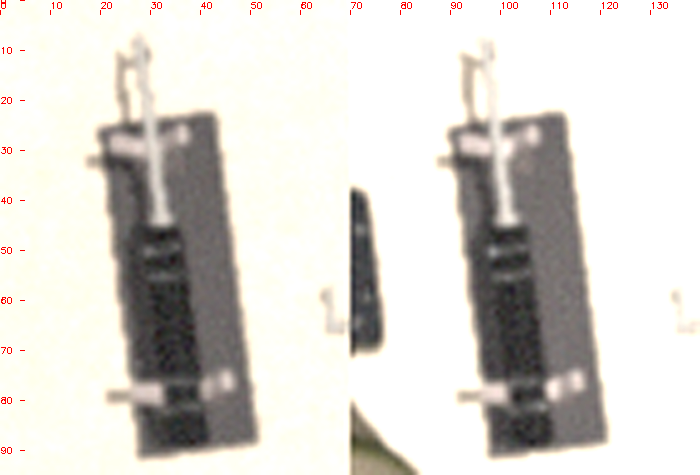

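View pics/s11.png

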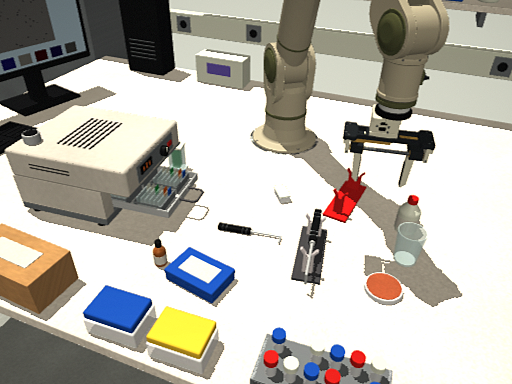

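The hook lies in both forks within about 2 mm of its starting position. The tray is out, nothing else on the bench has moved, and the gripper is clear.

```bash
python3 - <<'E'
from workcell import ctrl
print(ctrl.job_done())
E
```

```text
the job is handed in; nothing more can be done
None
```

I drew the tray out to its stop with the hook, laid the hook back in its rest, and handed the job in at about 24 s of the 53 s allowed. No verdict was reported.

- **Prong in the loop:** the camera showed the prong down inside the loop before I pulled, with the tray still in.
- **Tray:** I pulled at about 0.08 m/s until it would not come further. The loop position in the image puts its travel at about 0.167 m, against 0.165 m at the stop.
- **Hook:** it slipped less than about 1 mm in the gripper during the job. Pictures before and after show it lying in both forks, prong down, within about 2 mm of where it started.
- **Other things on the bench:** the last scene picture shows none of the other objects moved. The gripper was open and clear of everything at hand-in.
- **One odd reading:** when the tray hit its stop, the wrist force did not rise clearly. I judged the stop from the tool no longer advancing and from the image.

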